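# Load clutch drums into the sprung magazine

### The job

Load the two small clutch drums lying on the aluminium loading deck into the spring-loaded magazine, one after the other: bring each, still face up, over the square mouth at the end of the deck, then press it flat down past the two sprung lips until they snap back over it and hold it in. Leave the big drum, the oil bottle and the screwdriver on the bench where they are.

Things in the scene. Friction and masses are not known exactly. Their poses are not given: they have to be found in the camera images.
- mouth (a point): Centre of the magazine's square mouth (65 x 65 mm), level with the deck's upper face, 80 mm above the bench. The station is fixed. Frame: z up; y along the deck from the drums towards the mouth; x across. A drum slid over the mouth to the end stop drops about 4 mm onto the lips' slopes and rests there, its top 16 mm above the deck. Then press the middle of its top straight down with shut fingers.
- deck (a point): Point on the upper face of the flat aluminium deck, 140 mm before the mouth (same axes as mouth). In the mouth's frame the deck covers x -90 to 90, y -225 to 50 mm. Steel side rims and 45 degree funnel fences, 8 mm high, guide towards the mouth: the funnel narrows from x = 84 at y = -84 to x = 32 at y = -32 mm, likewise at -x. The end at y = -225 is open.
- stop (a point): Top of the end stop beyond the mouth, on its face towards the mouth (32.5 mm from the mouth's centre, 8 mm above the deck). Rails of the same height stand beside the mouth, inner faces 32.5 mm either side of its centre.
- drum_a_mid (a point): Centre (half-way up) of one small clutch drum: plain steel disc 62 mm in diameter, 20 mm high, flat closed face up with dark holes drawn in it, 0.12 kg, loose, lying flat on the deck with its centre 10 mm above it. z up along its axis. Both small drums are alike; either may go first.
- drum_b_mid (a point): Centre of the other small clutch drum, the same as drum_a.
- lip_far (a joint): Sprung steel lip on the mouth's +x side, sticking 6.5 mm into the mouth: upper face slopes from deck level down to 10 mm below it, flat underside 13 mm below the deck. 0 = out (holding), grows to 0.008 m as it is pushed back. A drum whose top is over 13 mm below the deck lets it snap back; press to about 17 mm below, then let go: the follower lifts it against the lips. Takes 10 to 16 N.
- lip_near (a joint): Sprung lip on the mouth's -x side: the same; the two are geared together. The free gap between the two lips' noses is 52 mm, room for shut fingers to follow the drum down.
- follower (a joint): Sprung follower plate in the magazine that carries the stack: 0 = up (empty, its top 5 mm below the deck, between the lips), at most 0.057, grows as it is pressed down, m (about 0.028 with one drum held, 0.048 with two).
- big_drum_mid (a point): Bystander: centre of a larger steel drum, 88 mm in diameter, 28 mm high, on the bench. Leave alone.
- oil_mid (a point): Bystander: middle of a white plastic oil bottle, 64 mm in diameter, 140 mm high, standing on the bench. Leave alone.
- driver_grip (a point): Bystander: the handle of a screwdriver lying on the bench. Leave alone.
Things that resemble listed ones, but are neither listed nor needed, are in the scene too. Leave any blue or orange look-alike of the part that bears drum_b_mid alone.

How it is judged:
By the outcome, as a careful person would: the job done as asked, in the order asked, and still so for the second after the job is handed in, with the robot touching nothing.
It also fails if it takes over 69 s, if anything falls off the work surface, if the arm or the gripper's body presses on something with over 40 N, if the wrist force passes 120 N, or if a joint passes its speed limit or range.

### The arm

A 6-joint arm with a two-finger parallel gripper is mounted at the origin on the work surface. World frame = base frame: x ahead of the robot, y to its left, z up, the work surface at z = 0. Lengths are in m, angles in rad, forces in N, time in s.
With the tool pointing down it reaches from about 0.3 to 0.775 m from the base axis. Payload 14.6 kg.
Tool frame: the origin (TCP) lies on the centre line of the jaws, within the pads' length; the fingertips stand 25 mm ahead of it and the grasp point (between the pads) lies 6 mm ahead of it (ctrl.tip_reach is the distance from the TCP to the fingertips, in m); z points along the fingers, y is the line along which they close (so a half turn about z gives the same grasp; the last joint's range is limited). The gripper opens to 94 mm and grips with 3 to 60 N. Pads are 16 mm wide; open, the fingers measure 119 mm over their backs; the gripper's body (75 mm by 177 mm) begins 78 mm behind the grasp point.
Start: joints at [1.219, 0.3, 1.521, -0, 1.321, -0.067], TCP at [0.155, 0.528, 0.23] pointing down, gripper open.
Joint ranges: [-3.03, 3.03], [-0.79, 2.21], [0.23, 2.52], [-1.04, 4.18], [0, 3.07], [-2.55, 2.55]. Speed limits (rad/s): [2.22, 2.22, 2.57, 3.14, 3.14, 3.14].

### API

Orientations are given as [roll, pitch, yaw] about the fixed x, y, z axes, in that order (R = Rz(yaw) Ry(pitch) Rx(roll)).
In Python, from station import ctrl gives the robot as it stands. The module is installed in compiled form; this text tells all that it offers.
- The arm moves only by the tool apply_moves, never from a script. Its argument "deltas" is a list of rows, each a list of 7 numbers: the closure in counts, from 0 (fully open) to 255 (shut), then the shift along the world's x, y, z in cm, then the turn, a rotation vector about the world's x, y, z in rad. In form: [[jaw, tx, ty, tz, ax, ay, az], ...]. A call has 1 to 10 rows; each row shifts and turns the commanded pose from where the row before left it; what a row does not reach is not made up. A row lasts 1/10 s, in which the tool goes at most 50 mm and 8.59 degrees, less where a joint would pass 70% of its speed; a pose out of reach is approached as far as the arm can. A call with a gripper value outside its range is refused whole. The fingers move at their own pace and stop on an object; "grip_force" is the grip in N (left out, the last holds). Time passes only in rows, so rows that do not move let the fingers close. It gives the time, the measured TCP pose, the force, the opening and the grip force at its end, in the units of the state.
- ctrl.get_obs(): the state, without advancing time (a new reading comes with each control period).
- ctrl.camera(name): name is "side" or "top" or "wrist"; returns a dict with "img" (400x640x3 uint8, red, green, blue), "K" (3x3 intrinsics, pixels), "pose" (4x4, takes a point from camera to world coordinates); the wrist camera has in their place "hand_eye" (4x4, takes a point from camera to tool coordinates, whose origin is the TCP and whose axes are the flange's). Camera axes: x right, y up, looking along -z (the intrinsics and any distortion apply to the point x, -y, -z); pixel columns grow to the right and rows downward; lengths in m; the calibration is good to about 2 mm. A picture is of the moment at which its call begins: read the wrist's pose just before it. There is no depth.
- ctrl.hand_in(): hands the job in; it is judged then, once.
The state is a dict: "time_s": time; "qpos": joint angles; "joint_vel": joint speeds; "tau": joint torques, N m; "ee_pos": TCP position; "eef_rot": TCP orientation; "force": force on the tool from outside, world axes, zero at the start; "moment": the same for the moment, N m; "grip_width": finger opening in m; "grip_force": force on a finger pad.
Only numpy, scipy, OpenCV 4.12 (cv2) and the standard library are available. Lean on these libraries where they do the work, as an engineer would, in place of code of your own. Each camera call takes 0.05 s, during which the arm holds its last target. There are 200 camera calls.

## Working session

There is one attempt and no reset: what is moved stays moved. The work goes in short steps, Python scripts to look and compute and a tool call to move; the robot and the scene stay as the last step left them, time stands still between calls to the robot, and variables do not carry over. Pictures are saved under pics/ and viewed, at most 10 in all, crops included, and the job is handed in when it is done.

Besides the shell and the picture viewer there is one more tool, called by a JSON object that holds its "api" and its "payload". apply_moves: Moves the arm, as the interface text tells. Its arguments: {"type":"object","properties":{"deltas":{"type":"array"},"grip_force":{"type":"number"}},"required":["deltas"]}

```bash
mkdir -p pics
python3 - <<'E'
from station import ctrl
import cv2,numpy as np
np.set_printoptions(precision=4,suppress=True)
o=ctrl.get_obs();print(o['ee_pos'],o['eef_rot'],o['force'],o['grip_width'],ctrl.tip_reach)
for n in('top','side'):
    c=ctrl.camera(n);cv2.imwrite(f'pics/{n}0.png',c['img'][:,:,::-1]);print(n,c['K'],c['pose'],[k for k in c])
    np.savez(f'{n}.npz',K=c['K'],pose=c['pose'])
E
```

```text
[0.1545 0.5276 0.2299] [-3.1405 -0.0001  2.8568] [-0.2586 -0.7685 -0.298 ] 0.09377234533288423 0.025
top [[380.8518   0.     320.3777]
 [  0.     380.8518 199.872 ]
 [  0.       0.       1.    ]] [[-0.0207  0.9903 -0.1374  0.422 ]
 [-0.9998 -0.0206  0.0016  0.0162]
 [-0.0012  0.1374  0.9905  0.995 ]
 [ 0.      0.      0.      1.    ]] ['img', 'K', 'pose']
side [[512.2252   0.     314.0363]
 [  0.     512.2252 201.0526]
 [  0.       0.       1.    ]] [[-0.9972  0.049  -0.0557  0.4502]
 [-0.0741 -0.6132  0.7864  1.0152]
 [ 0.0044  0.7884  0.6151  0.8748]
 [ 0.      0.      0.      1.    ]] ['img', 'K', 'pose']
```

View pics/top0.png

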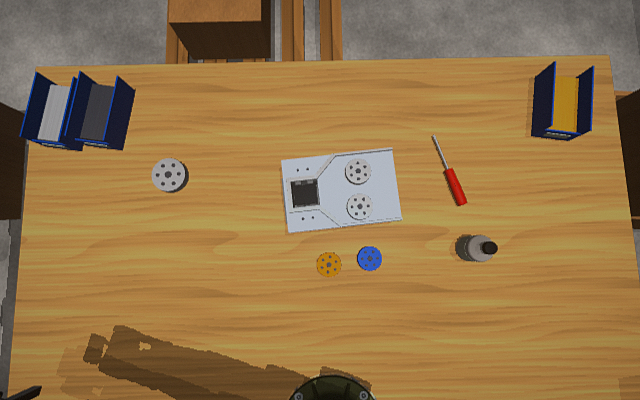

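View pics/side0.png

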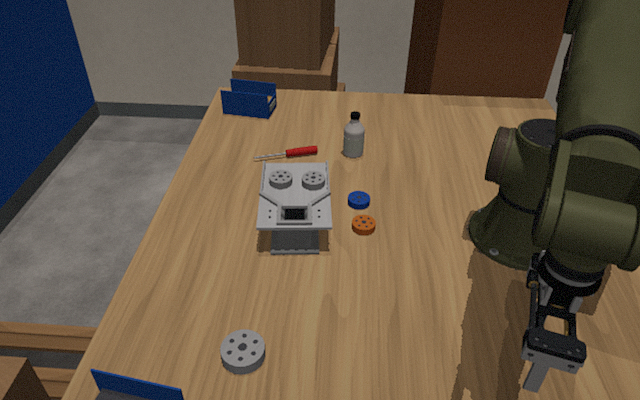

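Top view: the two steel drums on the deck are at about (358,171) and (359,207), and the mouth is at about (305,193). The look-alikes are orange (329,264) and blue (369,258), both on the bench. The steel discs on the deck fit the description; the big drum is at (169,175). I'll confirm with one enlarged crop.

```bash
cat > h.py <<'E'
import numpy as np
def ray(K,P,u,v,z):
    d=P[:3,:3]@np.array([(u-K[0,2])/K[0,0],-(v-K[1,2])/K[1,1],-1.])
    return P[:3,3]+d*(z-P[2,3])/d[2]
def proj(K,P,X):
    c=P[:3,:3].T@(np.asarray(X)-P[:3,3]);return K[0,2]+K[0,0]*c[0]/-c[2],K[1,2]-K[1,1]*c[1]/-c[2]
E
python3 - <<'E'
import cv2,numpy as np
from h import *
np.set_printoptions(precision=4,suppress=True)
d=np.load('top.npz');im=cv2.imread('pics/top0.png')
cv2.imwrite('pics/crop.png',cv2.resize(im[140:245,270:410],None,fx=5.5,fy=5.5,interpolation=cv2.INTER_CUBIC))
for n,p,z in(('mouth',(305,193),.08),('a',(358,171),.1),('b',(359.5,207),.1)):print(n,ray(d['K'],d['pose'],*p,z))
E
```

```text
mouth [0.5666 0.0517 0.08  ]
a [ 0.6142 -0.0769  0.1   ]
b [ 0.5272 -0.0775  0.1   ]
```

View pics/crop.png

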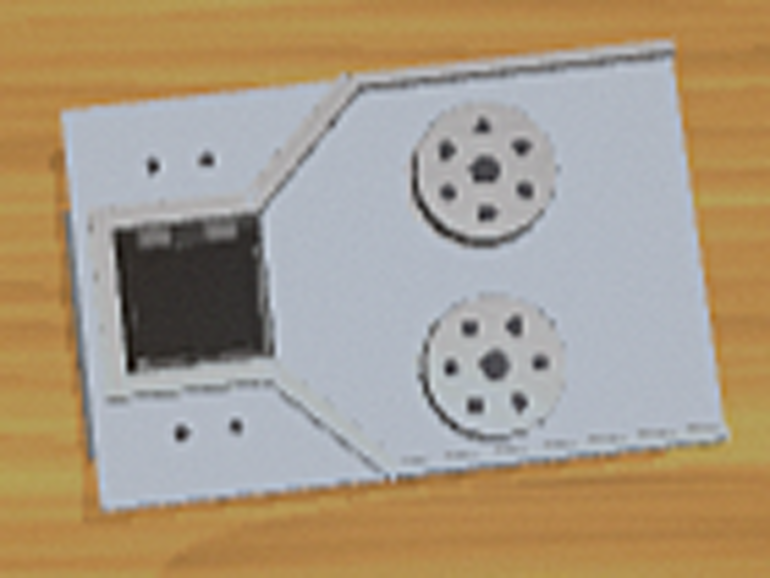

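Run:
```python
import cv2,numpy as np
from h import *
np.set_printoptions(precision=4,suppress=True)
d=np.load('top.npz');K,P=d['K'],d['pose']
f=lambda x,y,z:ray(K,P,270+(x+.5)/5.5-.5,140+(y+.5)/5.5-.5,z)[:2]
W=np.array([f(62,110,.08),f(103,510,.08),f(727,440,.08),f(672,42,.088)])
M=np.array([[90,50],[-90,50],[-90,-225],[90,-225]])/1000
Mc=M-M.mean(0);Wc=W-W.mean(0)
U,S,V=np.linalg.svd(Mc.T@Wc);R=(U@V).T
t=W.mean(0)-R@M.mean(0)
print('mouth',t,'yaw',np.arctan2(R[1,0],R[0,0]),'res mm',1000*(W-(M@R.T+t)))
mo=np.mean([f(113,228,.08),f(262,213,.08),f(273,355,.08),f(128,372,.08)],0);print('mouth direct',mo)
for n,p in(('a',(485,172)),('b',(494,366))):
    w=f(*p,.1);print(n,w,'mouthframe mm',1000*R.T@(w-t))
```

```text
mouth [0.5657 0.0521] yaw 0.09025972978998673 res mm [[ 0.2137 -0.1375]
 [ 0.4408 -0.6403]
 [ 0.569  -0.1606]
 [-1.2234  0.9384]]
mouth direct [0.5675 0.052 ]
a [ 0.6145 -0.0764] mouthframe mm [  36.9961 -132.3498]
b [ 0.5293 -0.0773] mouthframe mm [ -47.9664 -125.6276]
```

Confirmed: both steel drums lie on the deck, and the blue and orange ones stay on the bench. Next I go above drum A (the +x one).

{"api": "apply_moves", "payload": {"deltas": [[0,2.3,-3,0,0,0,0.075],[0,2.3,-3,0,0,0,0.075],[0,2.3,-3,0,0,0,0.075],[0,2.3,-3,0,0,0,0.075],[0,2.3,-3,0,0,0,0.075],[0,2.3,-3,0,0,0,0],[0,2.3,-3,0,0,0,0],[0,2.3,-3,0,0,0,0],[0,2.3,-3,0,0,0,0],[0,2.3,-3,0,0,0,0]]}}

```text
time_s: 1.1
ee_pos: [0.3851, 0.2264, 0.2303]
eef_rot: [-3.142, -0.0, -3.051]
force: [1.0, 1.5, -0.6]
grip_width: 0.0943
grip_force: 0.0
```

{"api": "apply_moves", "payload": {"deltas": [[0,2.3,-3,0,0,0,0],[0,2.3,-3,0,0,0,0],[0,2.3,-3,0,0,0,0],[0,2.3,-3,0,0,0,0],[0,2.3,-3,0,0,0,0],[0,2.3,-3,0,0,0,0],[0,2.3,-3,0,0,0,0],[0,0,0,0,0,0,0],[0,0,0,0,0,0,0]]}}

```text
time_s: 2.0
ee_pos: [0.5454, 0.0175, 0.2298]
eef_rot: [3.141, -0.001, -3.053]
force: [-0.4, -0.4, -0.1]
grip_width: 0.0938
grip_force: 0.0
```

Run:
```python
from station import ctrl
import cv2,numpy as np
np.set_printoptions(precision=4,suppress=True)
o=ctrl.get_obs();c=ctrl.camera('wrist')
print(o['ee_pos'],o['eef_rot'],o['force'],o['qpos']);cv2.imwrite('pics/w1.png',c['img'][:,:,::-1])
print(c['K'],c['hand_eye'])
np.savez('w1.npz',K=c['K'],he=c['hand_eye'],p=o['ee_pos'],r=o['eef_rot'])
```

```text
[0.5454 0.0175 0.2298] [ 3.1413 -0.0012 -3.0526] [-0.3761 -0.4175 -0.0819] [-0.0351  0.2914  1.5334  0.0001  1.3179 -1.6949]
[[326.0291   0.     319.354 ]
 [  0.     326.0291 201.0143]
 [  0.       0.       1.    ]] [[-0.0012  0.9578  0.2875  0.085 ]
 [ 1.      0.001   0.001   0.0006]
 [ 0.0006  0.2875 -0.9578 -0.1549]
 [ 0.      0.      0.      1.    ]]
```

View pics/w1.png

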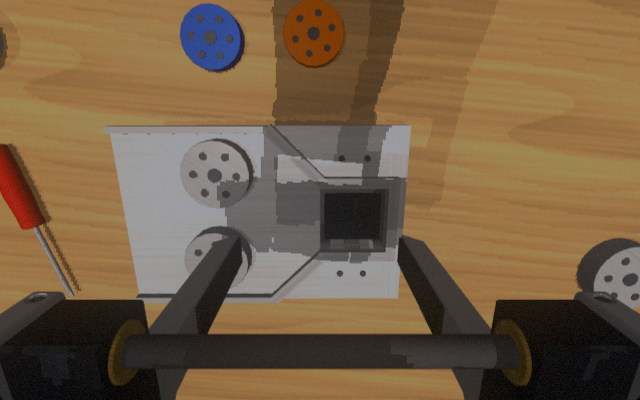

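Wrist picture: the mouth's hole spans about (321–387, 188–251). Drum B is centred at (214,175), and drum A at about (218,259), partly behind a finger. The deck corners are at (410,125), (396,298), (137,300) and (108,127).

```bash
cat >> h.py <<'E'
from scipy.spatial.transform import Rotation as Ro
def wpose(p,r,he):
    T=np.eye(4);T[:3,:3]=Ro.from_euler('xyz',r).as_matrix();T[:3,3]=p;return T@he
E
python3 - <<'E'
import numpy as np
from h import *
np.set_printoptions(precision=4,suppress=True)
d=np.load('w1.npz');K=d['K'];P=wpose(d['p'],d['r'],d['he'])
f=lambda u,v,z:ray(K,P,u,v,z)[:2]
W=np.array([f(397,298,.08),f(410,125,.08),f(107,127,.088),f(137,300,.088)])
M=np.array([[90,50],[-90,50],[-90,-225],[90,-225]])/1000
U,S,V=np.linalg.svd((M-M.mean(0)).T@(W-W.mean(0)));R=(U@V).T;t=W.mean(0)-R@M.mean(0)
print('mouth',t,'yaw',np.arctan2(R[1,0],R[0,0]),1000*(W-(M@R.T+t)))
print('b',f(214,175,.1), 'a',f(218,259,.1))
for p,z in(((324,178),.088),((388,178),.088),((388,190),.08),((321,190),.08)):print(p,1000*R.T@(f(*p,z)-t))
E
```

```text
mouth [0.5664 0.0539] yaw 0.08479619115941524 [[ 0.4132 -0.6246]
 [-0.2489 -1.6847]
 [ 1.5022  1.8401]
 [-1.6665  0.4693]]
b [ 0.5298 -0.0777] a [ 0.6122 -0.0743]
(324, 178) [-42.5369 -29.8638]
(388, 178) [-42.7154  29.679 ]
(388, 190) [-29.0868  32.1519]
(321, 190) [-28.8919 -32.5597]
```

Mouth ≈ (0.566, 0.053) with yaw ≈ 0.088. I'll take drum B first: go above it, lower the fingertips to 12 mm over the deck, and grip lightly.

{"api": "apply_moves", "payload": {"deltas": [[0,-0.5,-3.2,-1,0,0,0],[0,-0.5,-3.2,-2,0,0,0],[0,-0.5,-3.1,-2,0,0,0],[0,0,0,-3,0,0,0],[0,0,0,-2.3,0,0,0],[0,0,0,-1,0,0,0],[0,0,0,0,0,0,0]], "grip_force": 8}}

```text
time_s: 2.75
ee_pos: [0.53, -0.0762, 0.1168]
eef_rot: [3.141, -0.002, -3.05]
force: [-0.0, -0.0, 0.1]
grip_width: 0.0939
grip_force: 0.0
```

{"api": "apply_moves", "payload": {"deltas": [[120,0,0,0,0,0,0],[120,0,0,0,0,0,0],[120,0,0,0,0,0,0],[120,0,0,0,0,0,0],[120,0,0,0,0,0,0],[120,0,0,0,0,0,0]]}}

```text
time_s: 3.35
ee_pos: [0.5307, -0.0772, 0.1178]
eef_rot: [-3.141, 0.001, -3.051]
force: [-1.1, 0.9, 4.7]
grip_width: 0.0615
grip_force: 8.0
```

{"api": "apply_moves", "payload": {"deltas": [[120,0,0,0.3,0,0,0],[120,1,1.76,0,0,0,0],[120,1,1.76,0,0,0,0],[120,1,1.76,0,0,0,0],[120,1,1.76,0,0,0,0],[120,0,0,0,0,0,0],[120,0,0,0,0,0,0]]}}

```text
time_s: 4.05
ee_pos: [0.5703, -0.0068, 0.1202]
eef_rot: [-3.142, -0.001, -3.051]
force: [-0.1, -0.2, -1.1]
grip_width: 0.0616
grip_force: 8.0
```

Run:
```python
from station import ctrl
import cv2,numpy as np
np.set_printoptions(precision=4,suppress=True)
o=ctrl.get_obs();c=ctrl.camera('wrist')
print(o['ee_pos'],o['eef_rot'],o['force'],o['grip_width']);cv2.imwrite('pics/w2.png',c['img'][:,:,::-1])
np.savez('w2.npz',K=c['K'],he=c['hand_eye'],p=o['ee_pos'],r=o['eef_rot'])
```

```text
[ 0.5703 -0.0068  0.1202] [-3.1416 -0.0007 -3.0507] [-0.1273 -0.157  -1.0871] 0.061627754359017586
```

View pics/w2.png

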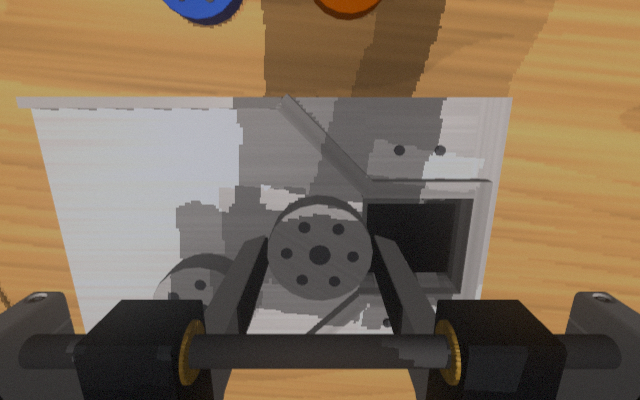

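The drum is held square at (320,255), with the mouth ahead at about (365–465, 197–275). I'll check lateral alignment from this view.

Run:
```python
import numpy as np
from h import *
np.set_printoptions(precision=4,suppress=True)
d=np.load('w2.npz');K=d['K'];P=wpose(d['p'],d['r'],d['he'])
a=.088;R=np.array([[np.cos(a),-np.sin(a)],[np.sin(a),np.cos(a)]]);t=np.array([.566,.053])
print('drum',1000*R.T@(ray(K,P,320,255,.103)[:2]-t),'tcp',1000*R.T@(d['p'][:2]-t))
for p,z in(((400,181),.088),((400,198),.088),((400,198),.08),((400,274),.08),((400,274),.088),((400,292),.088),((475,198),.088),((462,230),.08),((512,98),.08)):print(p,z,1000*R.T@(ray(K,P,*p,z)[:2]-t))
for x,z in((-.0325,.088),(.0325,.088),(.0325,.08),(.0325,.06)):print(x,proj(K,P,[*(R@[x,0.]+t),z]))
```

```text
drum [ -1.7263 -59.2186] tcp [ -1.014  -59.9713]
(400, 181) 0.088 [-42.285  -12.2331]
(400, 198) 0.088 [-31.877  -11.4777]
(400, 198) 0.08 [-29.5652  -9.4196]
(400, 274) 0.08 [23.3957 -5.5756]
(400, 274) 0.088 [18.9125 -7.7913]
(400, 292) 0.088 [32.0748 -6.836 ]
(475, 198) 0.088 [-31.9581  33.309 ]
(462, 230) 0.08 [-8.2666 31.9046]
(512, 98) 0.08 [-89.0629  50.1558]
-0.0325 (np.float64(419.30866681258743), np.float64(197.03072094146304))
0.0325 (np.float64(410.4058292659167), np.float64(292.5895064416473))
0.0325 (np.float64(407.2546295066752), np.float64(286.02459675035965))
0.0325 (np.float64(400.2569260812505), np.float64(271.4462473773623))
```

{"api": "apply_moves", "payload": {"deltas": [[120,0,0.75,-0.1,0,0,0],[120,0,0.75,-0.15,0,0,0],[120,0,0,0,0,0,0],[70,0,0,0,0,0,0],[70,0,0,0,0,0,0],[70,0,0,0,0,0,0]]}}

```text
time_s: 4.7
ee_pos: [0.5705, 0.0081, 0.118]
eef_rot: [3.142, 0.0, -3.052]
force: [0.1, -0.3, -0.8]
grip_width: 0.0686
grip_force: 0.0
```

{"api": "apply_moves", "payload": {"deltas": [[70,-0.08,0.9,0,0,0,0],[70,-0.08,0.9,0,0,0,0],[70,-0.08,0.9,0,0,0,0],[70,-0.08,0.9,0,0,0,0],[70,-0.07,0.8,0,0,0,0],[70,-0.04,0.5,0,0,0,0],[70,0,0,0,0,0,0]]}}

```text
time_s: 5.4
ee_pos: [0.5663, 0.0574, 0.1181]
eef_rot: [-3.14, 0.0, -3.051]
force: [0.9, -3.1, 0.2]
grip_width: 0.0681
grip_force: 1.6
```

Light contact of about 3 N against the stop. Lift, shut, and look.

{"api": "apply_moves", "payload": {"deltas": [[70,0,-0.3,0,0,0,0],[50,0,0,0.5,0,0,0],[50,0,0,2.5,0,0,0],[255,0,0,0,0,0,0],[255,0,0,0,0,0,0],[255,0,0,0,0,0,0],[255,0,0,0,0,0,0],[255,0,0,0,0,0,0]]}}

```text
time_s: 6.2
ee_pos: [0.566, 0.0542, 0.1474]
eef_rot: [3.142, -0.001, -3.051]
force: [0.7, 0.2, -0.1]
grip_width: 0.0394
grip_force: 0.0
```

Run:
```python
from station import ctrl
import cv2,numpy as np
np.set_printoptions(precision=4,suppress=True)
o=ctrl.get_obs();c=ctrl.camera('wrist')
print(o['ee_pos'],o['eef_rot'],o['force'],o['grip_width']);cv2.imwrite('pics/w3.png',c['img'][:,:,::-1])
np.savez('w3.npz',K=c['K'],he=c['hand_eye'],p=o['ee_pos'],r=o['eef_rot'])
```

```text
[0.566  0.0542 0.1474] [ 3.1415 -0.0009 -3.0514] [ 0.6623  0.1659 -0.1102] 0.039360100088245885
```

View pics/w3.png

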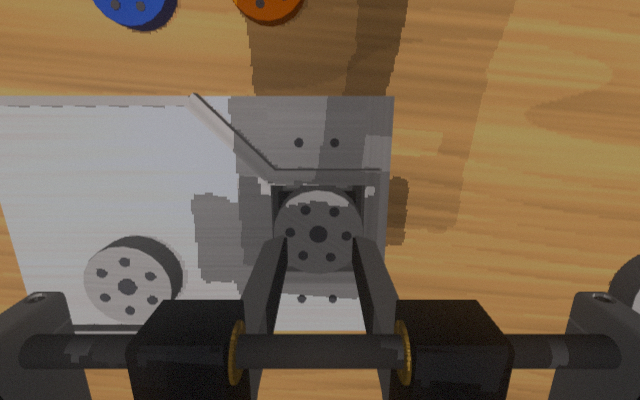

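The drum is seated in the mouth, centred at (318,234). Shut fully and press.

{"api": "apply_moves", "payload": {"deltas": [[255,0,-0.1,0,0,0,0],[255,0,0,0,0,0,0],[255,0,0,0,0,0,0],[255,0,0,-1.2,0,0,0],[255,0,0,-1.0,0,0,0],[255,0,0,0,0,0,0]]}}

```text
time_s: 6.85
ee_pos: [0.5653, 0.0532, 0.1238]
eef_rot: [3.141, -0.003, -3.051]
force: [-0.3, -0.2, -0.3]
grip_width: 0.0007
grip_force: 0.0
```

{"api": "apply_moves", "payload": {"deltas": [[255,0,0,-0.4,0,0,0],[255,0,0,-0.4,0,0,0],[255,0,0,-0.4,0,0,0],[255,0,0,-0.4,0,0,0],[255,0,0,0,0,0,0]]}}

```text
time_s: 7.35
ee_pos: [0.566, 0.053, 0.1105]
eef_rot: [-3.141, -0.0, -3.051]
force: [-6.3, -2.7, 10.5]
grip_width: 0.0005
grip_force: 5.6
```

{"api": "apply_moves", "payload": {"deltas": [[255,0,0,-0.4,0,0,0],[255,0,0,-0.4,0,0,0],[255,0,0,-0.4,0,0,0],[255,0,0,0,0,0,0]]}}

```text
time_s: 7.75
ee_pos: [0.5663, 0.0531, 0.0977]
eef_rot: [-3.141, 0.0, -3.051]
force: [-0.3, -1.6, 0.8]
grip_width: 0.0003
grip_force: 0.9
```

{"api": "apply_moves", "payload": {"deltas": [[255,0,0,-0.4,0,0,0],[255,0,0,-0.4,0,0,0],[255,0,0,-0.3,0,0,0],[255,0,0,0,0,0,0]]}}

```text
time_s: 8.15
ee_pos: [0.5664, 0.0532, 0.0868]
eef_rot: [-3.141, 0.0, -3.051]
force: [-0.1, -1.4, 3.9]
grip_width: 0.0003
grip_force: 2.2
```

Snapped past: the press force fell away and the tip is 18 mm below the deck. Lift, open and go above drum A.

{"api": "apply_moves", "payload": {"deltas": [[255,0,0,1,0,0,0],[255,0,0,2,0,0,0],[255,0,0,3,0,0,0],[0,0,0,3,0,0,0],[0,0,-2,2,0,0,0],[0,0,-2,2,0,0,0],[0,0,-2,1,0,0,0],[0,0,0,0,0,0,0],[0,0,0,0,0,0,0]]}}

```text
time_s: 9.05
ee_pos: [0.566, -0.0065, 0.2269]
eef_rot: [3.141, -0.0, -3.052]
force: [-0.1, 0.4, 0.4]
grip_width: 0.0447
grip_force: 0.0
```

Run:
```python
from station import ctrl
import cv2,numpy as np
np.set_printoptions(precision=4,suppress=True)
o=ctrl.get_obs();c=ctrl.camera('wrist')
print(o['ee_pos'],o['eef_rot'],o['force'],o['grip_width']);cv2.imwrite('pics/w4.png',c['img'][:,:,::-1])
np.savez('w4.npz',K=c['K'],he=c['hand_eye'],p=o['ee_pos'],r=o['eef_rot'])
```

```text
[ 0.566  -0.0065  0.2269] [ 3.1413 -0.0002 -3.052 ] [-0.1057  0.3917  0.4141] 0.04466669626920299
```

View pics/w4.png

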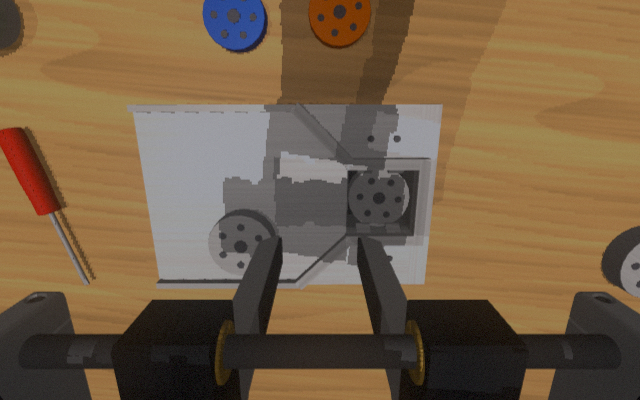

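The first drum sits down in the magazine, centred at (379,198). Drum A is at (241,246). Measuring both.

Run:
```python
import numpy as np
from h import *
np.set_printoptions(precision=4,suppress=True)
d=np.load('w4.npz');K=d['K'];P=wpose(d['p'],d['r'],d['he'])
print('A',ray(K,P,241,246,.1)[:2])
for z in(.096,.08,.067,.06):print(z,proj(K,P,[.566,.053,z]),'diam px',K[0,0]*.062/-(np.linalg.inv(P)@[.566,.053,z,1])[2])
```

```text
A [ 0.6161 -0.0758]
0.096 (np.float64(383.48885246970775), np.float64(205.7237382446895)) diam px 67.45908598917772
0.08 (np.float64(380.3732191840154), np.float64(200.73610374106812)) diam px 64.17676590425653
0.067 (np.float64(378.05652534271405), np.float64(197.02744451269746)) diam px 61.73612863130261
0.06 (np.float64(376.88059553475995), np.float64(195.14496748598108)) diam px 60.49728642069004
```

The first drum is held: its top matches z ≈ 0.067. Now drum A at (0.615, −0.076).

{"api": "apply_moves", "payload": {"deltas": [[0,1.65,-2.3,0,0,0,0],[0,1.65,-2.3,0,0,0,0],[0,1.65,-2.35,-1,0,0,0],[0,0,0,-2,0,0,0],[0,0,0,-3,0,0,0],[0,0,0,-3,0,0,0],[0,0,0,-2,0,0,0],[0,0,0,0,0,0,0]]}}

```text
time_s: 9.9
ee_pos: [0.6142, -0.075, 0.1134]
eef_rot: [3.14, -0.006, -3.051]
force: [0.1, 0.4, -0.7]
grip_width: 0.0939
grip_force: 0.0
```

{"api": "apply_moves", "payload": {"deltas": [[120,0,0,0,0,0,0],[120,0,0,0,0,0,0],[120,0,0,0,0,0,0],[120,0,0,0,0,0,0],[120,0,0,0,0,0,0],[120,0,0,0,0,0,0],[120,0,0,0,0,0,0]]}}

```text
time_s: 10.6
ee_pos: [0.616, -0.0763, 0.1176]
eef_rot: [-3.141, 0.001, -3.051]
force: [-1.0, 0.6, 5.9]
grip_width: 0.0617
grip_force: 8.0
```

{"api": "apply_moves", "payload": {"deltas": [[120,0,0,0.3,0,0,0],[120,-1.12,1.74,0,0,0,0],[120,-1.12,1.74,0,0,0,0],[120,-1.12,1.74,0,0,0,0],[120,-1.12,1.74,0,0,0,0],[120,-0.1,1.4,0,0,0,0],[120,0,0,0,0,0,0],[120,0,0,0,0,0,0]]}}

```text
time_s: 11.4
ee_pos: [0.5704, 0.0071, 0.1199]
eef_rot: [-3.141, 0.0, -3.051]
force: [-0.6, -1.1, -1.2]
grip_width: 0.0614
grip_force: 8.0
```

{"api": "apply_moves", "payload": {"deltas": [[120,0,0,-0.2,0,0,0],[120,0,0,0,0,0,0],[70,0,0,0,0,0,0],[70,0,0,0,0,0,0],[70,0,0,0,0,0,0]]}}

```text
time_s: 11.9
ee_pos: [0.57, 0.0072, 0.118]
eef_rot: [-3.142, 0.0, -3.052]
force: [-0.4, 0.4, -0.1]
grip_width: 0.0681
grip_force: 0.0
```

{"api": "apply_moves", "payload": {"deltas": [[70,-0.08,1,0,0,0,0],[70,-0.08,0.9,0,0,0,0],[70,-0.08,0.9,0,0,0,0],[70,-0.08,0.9,0,0,0,0],[70,-0.07,0.8,0,0,0,0],[70,-0.04,0.5,0,0,0,0],[70,0,0,0,0,0,0]]}}

```text
time_s: 12.6
ee_pos: [0.5657, 0.0575, 0.118]
eef_rot: [-3.14, 0.0, -3.051]
force: [0.8, -3.9, 0.9]
grip_width: 0.0684
grip_force: 1.8
```

{"api": "apply_moves", "payload": {"deltas": [[70,0,-0.4,0,0,0,0],[50,0,0,0.5,0,0,0],[50,0,0,2.5,0,0,0],[255,0,0,0,0,0,0],[255,0,0,0,0,0,0],[255,0,0,0,0,0,0],[255,0,0,0,0,0,0],[255,0,0,0,0,0,0]]}}

```text
time_s: 13.4
ee_pos: [0.5654, 0.0533, 0.1474]
eef_rot: [3.141, -0.001, -3.051]
force: [-0.3, 0.5, 0.2]
grip_width: 0.0388
grip_force: 0.0
```

Run:
```python
from station import ctrl
import cv2,numpy as np
np.set_printoptions(precision=4,suppress=True)
o=ctrl.get_obs();c=ctrl.camera('wrist')
print(o['ee_pos'],o['eef_rot'],o['force'],o['grip_width']);cv2.imwrite('pics/w5.png',c['img'][:,:,::-1])
```

```text
[0.5654 0.0533 0.1474] [ 3.1415 -0.0009 -3.0514] [-0.2676  0.4749  0.1515] 0.038827621210858185
```

View pics/w5.png

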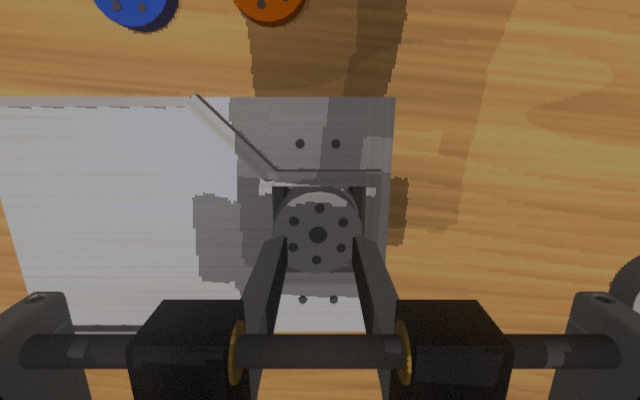

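The second drum is seated in the mouth, centred at (318,234), just as the first was. Press.

{"api": "apply_moves", "payload": {"deltas": [[255,0.05,0,0,0,0,0],[255,0,0,0,0,0,0],[255,0,0,0,0,0,0],[255,0,0,-1.2,0,0,0],[255,0,0,-1.2,0,0,0],[255,0,0,0,0,0,0]]}}

```text
time_s: 14.05
ee_pos: [0.5651, 0.0533, 0.1215]
eef_rot: [3.141, -0.004, -3.051]
force: [0.5, -0.4, 0.1]
grip_width: 0.0008
grip_force: 0.0
```

{"api": "apply_moves", "payload": {"deltas": [[255,0,0,-0.4,0,0,0],[255,0,0,-0.4,0,0,0],[255,0,0,-0.4,0,0,0],[255,0,0,-0.4,0,0,0],[255,0,0,0,0,0,0]]}}

```text
time_s: 14.55
ee_pos: [0.5658, 0.0534, 0.1087]
eef_rot: [-3.142, -0.001, -3.051]
force: [-8.7, -0.4, 15.4]
grip_width: 0.0002
grip_force: 8.3
```

{"api": "apply_moves", "payload": {"deltas": [[255,0,0,-0.4,0,0,0],[255,0,0,-0.4,0,0,0],[255,0,0,-0.4,0,0,0],[255,0,0,0,0,0,0]]}}

```text
time_s: 14.95
ee_pos: [0.566, 0.0533, 0.0954]
eef_rot: [3.142, -0.0, -3.051]
force: [0.2, -0.0, -0.1]
grip_width: 0.0006
grip_force: 0.0
```

{"api": "apply_moves", "payload": {"deltas": [[255,0,0,-0.3,0,0,0],[255,0,0,-0.3,0,0,0],[255,0,0,-0.25,0,0,0],[255,0,0,0,0,0,0]]}}

```text
time_s: 15.35
ee_pos: [0.5664, 0.0533, 0.0875]
eef_rot: [-3.142, 0.001, -3.051]
force: [-0.6, -0.6, 3.9]
grip_width: 0.0004
grip_force: 2.0
```

{"api": "apply_moves", "payload": {"deltas": [[255,0,0,1,0,0,0],[255,0,0,2,0,0,0],[255,0,0,3,0,0,0],[255,0,0,3,0,0,0],[255,0,-2,2,0,0,0],[255,0,-2,2,0,0,0],[255,0,-2,1,0,0,0],[255,0,0,0,0,0,0],[255,0,0,0,0,0,0]]}}

```text
time_s: 16.25
ee_pos: [0.5659, -0.0065, 0.2274]
eef_rot: [3.141, -0.0, -3.052]
force: [1.5, 0.7, -0.3]
grip_width: 0.0006
grip_force: 0.0
```

Run:
```python
from station import ctrl
import cv2,numpy as np
from h import *
o=ctrl.get_obs();c=ctrl.camera('wrist');s=ctrl.camera('side')['img'][:,:,::-1]
K=c['K'];P=wpose(o['ee_pos'],o['eef_rot'],c['hand_eye'])
w=c['img'][:,:,::-1]
for z in(.08,.067):print(z,proj(K,P,[.566,.053,z]))
cv2.imwrite('pics/end.png',np.hstack([cv2.resize(w[80:300,270:470],(400,440),interpolation=cv2.INTER_CUBIC),cv2.resize(s[140:360,200:400],(400,440),interpolation=cv2.INTER_CUBIC)]))
```

```text
0.08 (np.float64(380.29864207293457), np.float64(200.6726032647494))
0.067 (np.float64(377.99017115973), np.float64(196.97174142996283))
```

View pics/end.png

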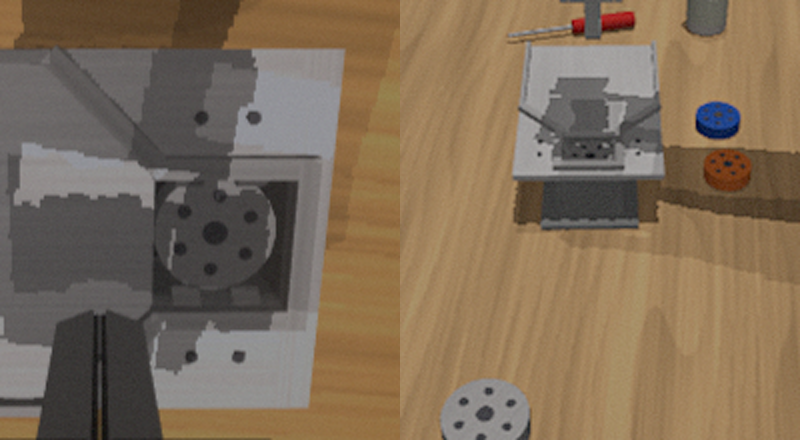

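The second drum's centre is at (377,196.5), which matches a top at 13 mm below the deck. It lies flat with the lips over it, the deck is empty and the bystanders are in place.

```bash
python3 -c "
from station import ctrl
print(ctrl.hand_in())"
```

```text
the job is handed in; nothing more can be done
None
```

Both small drums are pressed into the magazine, flat and held under the lips. Nothing else on the bench was touched, and I handed the job in after about 16 s of robot time; it returned no verdict.

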